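Set the air regulator and lock its knob

TASK

Turn the black knob on top of the blue air regulator clockwise until its white pointer is in the green band. The lock notch lies somewhere inside that band and cannot be seen: feel for it by pulling the knob up only lightly while you turn on slowly, never heave on it or wrench it, and once it gives stop turning, draw the knob up fully so it stays locked, and let go. Leave the tape measure, the spring clamp and the pencil where they lie.

Things in the scene. Friction and masses are not known exactly. Their poses are not given: they have to be found in the camera images.
- regulator: compressed-air regulator screwed to the bench: dark plate 100 x 84 x 8 mm, silver body, brass couplings at its sides, small gauge on its -x face, round blue bonnet 64 mm wide up to z = 76 mm. Origin: centre of the plate's underside, straight below the knob's axis; z up. Stands elsewhere each time, fixed. The big bench vice to the left of it, nearer the robot, is 0.2 m tall: pass over it
- scale_ring: fixed flat silver ring under the knob, 66 mm wide, 6 mm thick, its top 82 mm above the bench, with black ticks and a green band. Origin on the knob's axis, 76 mm above the bench; z up. The green band is centred on the ring's own -x direction and reaches 0.26 rad to both sides of it. The lock plate with its single notch is hidden below it
- knob: black ribbed round knob, 40 mm in diameter, 36 mm high; origin on its axis at its lower rim, just above the ring; z up. White pointer line along its own -x direction, on top and side. The hidden lock pin under it meets the notch when the pointer is anywhere from 0.22 rad before to 0.22 rad past the middle of the band, different each time; it fits within about 0.045 rad to either side
- knob_grip (a point): point on the knob's axis 24 mm above the knob's lower rim: the height to grip; fingertips that reach 19 mm lower clear the ring by 5 mm. The ring and bonnet are 33 mm in radius, so fingers may stand over them
- knob_turn (a joint): turn of the knob, rad, grows clockwise seen from above; stays where left (friction 0.06 N m), stops at -1.3 and 1.3; 0: pointer along the regulator's -x. Each start is 0.65 to 1.25 rad short of the middle of the band, so it has to grow. With the pin in the notch it can turn only 0.09 rad; turning on loads the pin sideways, 20 mm from the axis
- knob_pull (a joint): height of the knob above its pushed-in place, 0 to 0.012 m (fully out). Friction and weight: 3.5 N. Off the notch the pin meets the lock plate at 1 mm and its spring adds 1.6 N and then 2 N per mm, and pushes the knob back on letting go. At the notch the pin jumps in, that force vanishes and the knob slides up and stays. Over 15 N on the pin, up or sideways, damages the lock
- tape_measure: yellow tape measure, 38 x 102 x 65 mm, lying loose beside the regulator; bystander. Origin at the centre of its underside
- spring_clamp: black spring clamp, 62 x 113 x 21 mm, lying loose beside the regulator; bystander. Origin at the centre of its underside
- pencil: red pencil, 158 mm long, lying loose behind the regulator; bystander. Origin at the centre of its underside

How it is judged (in metres and radians):
On the way, in this order (a step that is already met when the one before it is completed fails the run):
1. the pointer is turned into the green band (angle between the x axis of knob and the x axis of scale_ring, either way round below 0.29 rad), for 0.1 s.
2. the knob is drawn up and locked, with the pointer in the green band (value of joint knob_pull above 0.01 m and angle between the x axis of knob and the x axis of scale_ring, either way round below 0.29 rad), for 0.2 s.
At the end, for the whole second after the job is handed in: the knob stands at least 10 mm out, at rest, with its pointer within 0.29 rad of the middle of the green band (all of step 2 and linear speed of knob below 0.01 m/s); the robot touches nothing.
It fails at once if more than 15 N between the knob's lock pin and the lock plate: heaving on the knob away from the notch, or wrenching it round with the pin in the notch (contact force between knob and scale_ring above 15 N).
It fails at once if the tape measure is moved by more than 15 mm (distance of tape_measure from where it was at the start of the episode above 0.015 m).
It fails at once if the spring clamp is moved by more than 15 mm (distance of spring_clamp from where it was at the start of the episode above 0.015 m).
It fails at once if the pencil is moved by more than 15 mm (distance of pencil from where it was at the start of the episode above 0.015 m).
It also fails if it takes over 54 s, if anything falls off the work surface, if the arm or the gripper's body presses on something with over 40 N, if the wrist force passes 120 N, or if a joint passes its speed limit or range.

ROBOT

A 6-joint arm with a two-finger parallel gripper is mounted at the origin on a cart in front of the work surface, level with it; the furniture and walls round the work are solid. World frame = base frame: x ahead of the robot, y to its left, z up, the work surface at z = 0. Lengths are in mm, angles in rad, forces in N, time in s.
With the tool pointing down it reaches from about 350 to 975 mm from the base axis. Payload 7.1 kg.
Tool frame: the origin (TCP) lies at the centre of the arm's flange, where the gripper is bolted on; the fingertips stand 182 mm ahead of it and the grasp point (between the pads) lies 163 mm ahead of it; z points along the fingers, y is the line along which they close (so a half turn about z gives the same grasp; the last joint's range is limited). The gripper opens to 88 mm and grips with 3 to 60 N. Pads are 20 mm wide; open, the fingers measure 115 mm over their backs; the gripper's body (75 mm by 178 mm) begins 61 mm behind the grasp point.
Start: joints at [1.199, 0.423, 1.63, -0, 1.089, -0.019], TCP at [215.922, 586.501, 404.675] pointing down, gripper open.
Joint ranges: [-3, 3], [-0.9, 2.11], [0.09, 2.58], [-1.31, 4.45], [0.11, 2.69], [-2.54, 2.54]. Speed limits (rad/s): [2.39, 2.39, 3.01, 3.14, 3.14, 3.14].

INTERFACE

Orientations are given as a rotation vector (axis times angle).
In Python, from workcell import readout, get_image, ctrl gives the robot as it stands.
- The arm moves only by the tool step_arm, never from a script. Its argument "targets" is a list that holds one entry, the list of rows, each a list of 7 numbers: the shift along the world's x, y, z as a fraction of full scale, then the turn, a rotation vector about the world's x, y, z as a fraction of full scale, then the opening, from 0 (shut) to 1 (fully open). In form: [[[dx, dy, dz, wx, wy, wz, claw], ...]]. A call has exactly 5 rows; each row shifts and turns the commanded pose from where the row before left it; what a row does not reach is not made up. Full scale, the value 1, is 0.05 m for a shift and 4 degrees for a turn. A row lasts 1/8 s, in which the tool goes at most 62.5 mm and 10.7 degrees, less where a joint would pass 70% of its speed; a pose out of reach is approached as far as the arm can. A call with a number of a shift or a turn outside -1 to 1 is refused whole. A call with a gripper value outside its range is refused whole. The fingers move at their own pace and stop on an object; the grip force is fixed at half the most. Time passes only in rows, so rows that do not move let the fingers close, or fill a call up. It gives the time, the measured TCP pose, the force, the opening and the grip force at its end, in the units of the state.
- readout.get_obs(): the state, without advancing time (a new reading comes with each control period).
- get_image(name): name is "scene" or "top"; returns a dict with "pixels" (400x640x3 uint8, red, green, blue), "intrinsics" (3x3 intrinsics, pixels), "k1" (the pictures are not rectified: a ray, as slopes to the right and down, at radius r is drawn at 1 + k1 r^2 times it, then the intrinsics apply), "extrinsics" (4x4, takes a point from world to camera coordinates). Camera axes: x right, y down, z forward; pixel columns grow to the right and rows downward; lengths in mm; the calibration is good to about 2 mm. A picture is of the moment at which its call begins. There is no depth.
- ctrl.close_job(): hands the job in; it is judged then, once.
The state is a dict: "t": time; "qpos": joint angles; "qvel": joint speeds; "joint_torque": joint torques, N m; "ee_pos": TCP position; "orientation": TCP orientation; "ft_force": force on the tool from outside, world axes, zero at the start; "moment": the same for the moment, N m; "width": finger opening in mm; "grasp_force": force on a finger pad.
Only numpy, scipy, OpenCV 4.12 (cv2) and the standard library are available. Lean on these libraries where they do the work, as an engineer would, in place of code of your own. Each camera call takes 0.05 s, during which the arm holds its last target. There are 200 camera calls.

## Working session

There is one attempt and no reset: what is moved stays moved. The work goes in short steps, Python scripts to look and compute and a tool call to move; the robot and the scene stay as the last step left them, time stands still between calls to the robot, and variables do not carry over. Pictures are saved under pics/ and viewed, at most 10 in all, crops included, and the job is handed in when it is done.

Besides the shell and the picture viewer there is one more tool, called after "Request:" as a command line: name --argument value ..., lists and objects as JSON in quotes. step_arm: Moves the arm, as the interface text tells. Shift numbers are shares of 0.05 m and turn numbers shares of 4 degrees, none past 1 either way. Its arguments: {"type":"object","properties":{"targets":{"type":"array"}},"required":["targets"]}

```bash
mkdir -p pics
cat > h.py <<'E'
import numpy as np, cv2
from workcell import readout, get_image, ctrl
def snap(n,f):
    d=get_image(n); cv2.imwrite('pics/'+f+'.png',d['pixels'][:,:,::-1]); np.savez('pics/'+f,**{k:np.array(v) for k,v in d.items()}); return d
def ray(d,u,v,z):
    K=np.array(d['intrinsics']);k1=float(d['k1']);E=np.array(d['extrinsics'])
    p=cv2.undistortPoints(np.array([[[u,v]]],float),K,np.array([k1,0,0,0,0]))[0,0]
    r=E[:3,:3].T@np.array([p[0],p[1],1]);c=-E[:3,:3].T@E[:3,3]
    return c+r*(z-c[2])/r[2]
E
python3 - <<'E'
from h import *
for n in('scene','top'):
    d=snap(n,n+'0'); print(n,d['k1'],(-np.array(d['extrinsics'])[:3,:3].T@np.array(d['extrinsics'])[:3,3]).round())
print(readout.get_obs())
E
```

```text
scene -0.04224349841692503 [  79. -455.  484.]
top -0.1232435125750776 [578. -11. 936.]
{'t': 0.1, 'qpos': array([ 1.19898203e+00,  4.23768767e-01,  1.63062895e+00,  1.85439922e-05,
        1.08860714e+00, -1.89728570e-02]), 'qvel': array([-5.46634440e-04, -1.40089506e-03, -2.81426023e-05, -6.77474509e-04,
       -3.94041792e-04,  7.39465047e-04]), 'joint_torque': array([ 3.04451760e-04, -5.45617783e+01, -2.74324214e+01,  6.46419567e-02,
        1.88505248e-02, -3.84689247e-05]), 'ee_pos': array([215.84147527, 586.2684882 , 403.97050091]), 'orientation': array([-5.51333679e-01, -3.09254054e+00,  2.17086809e-03]), 'ft_force': array([ 0.53378415,  0.33350561, -0.21428361]), 'moment': array([ 0.04358575, -0.02416596,  0.01983258]), 'grasp_force': 0.0, 'width': 87.70887847537401}
```

View pics/top0.png

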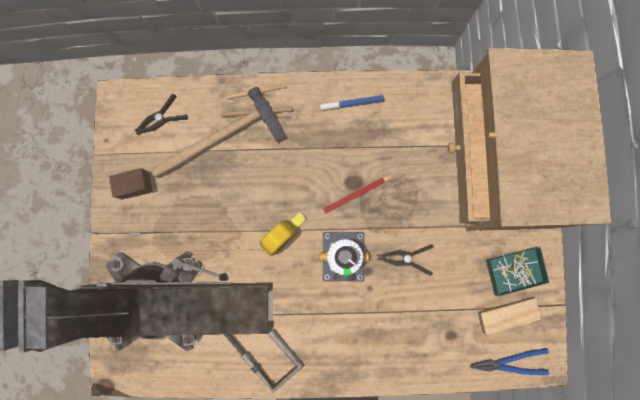

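View pics/scene0.png

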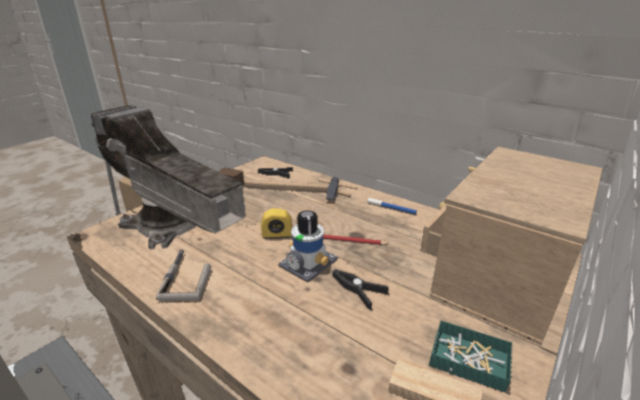

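The top view shows the regulator at about (345,257), with the green band near (347,271). The tape is at (282,236), the pencil at (355,195) and the clamp at (408,260). The vice is at the left, about (150,310).

Run:
```python
from h import *
d=np.load('pics/top0.npz');im=d['pixels']
for u,v in[(346,257),(347,271),(282,236),(408,260),(325,210),(386,180),(272,300),(230,275)]: print(u,v,ray(d,u,v,82 if 340<u<350 else 20).round())
hsv=cv2.cvtColor(im,cv2.COLOR_RGB2HSV)
roi=np.zeros(im.shape[:2],bool);roi[230:285,320:372]=1
g=roi&(hsv[...,0]>45)&(hsv[...,0]<80)&(hsv[...,1]>120)&(hsv[...,2]>80)
w=roi&(hsv[...,1]<40)&(hsv[...,2]>170)
v,u=np.nonzero(g);print('green',u.mean(),v.mean(),len(u),ray(d,u.mean(),v.mean(),82))
m=(w|g).astype(np.uint8);c=max(cv2.findContours(m,cv2.RETR_EXTERNAL,cv2.CHAIN_APPROX_NONE)[0],key=cv2.contourArea)
e=cv2.fitEllipse(c);print('ring',e,ray(d,*e[0],82))
cv2.imwrite('pics/crop.png',cv2.resize(im[230:285,315:375,::-1],(720,660)[:1]+(600,),interpolation=cv2.INTER_CUBIC))
```

```text
346 257 [563. -47.  82.]
347 271 [537. -48.  82.]
282 236 [607.  78.  20.]
408 260 [ 553. -173.   20.]
325 210 [657.  -9.  20.]
386 180 [ 715. -134.   20.]
272 300 [480.  99.  20.]
230 275 [531. 183.  20.]
green 346.8536585365854 271.4390243902439 41 [536.57767241 -47.59470694  82.        ]
ring ((344.53955078125, 256.4787292480469), (32.068973541259766, 32.917903900146484), 63.99338150024414) [564.26869049 -43.97629769  82.        ]
```

View pics/crop.png

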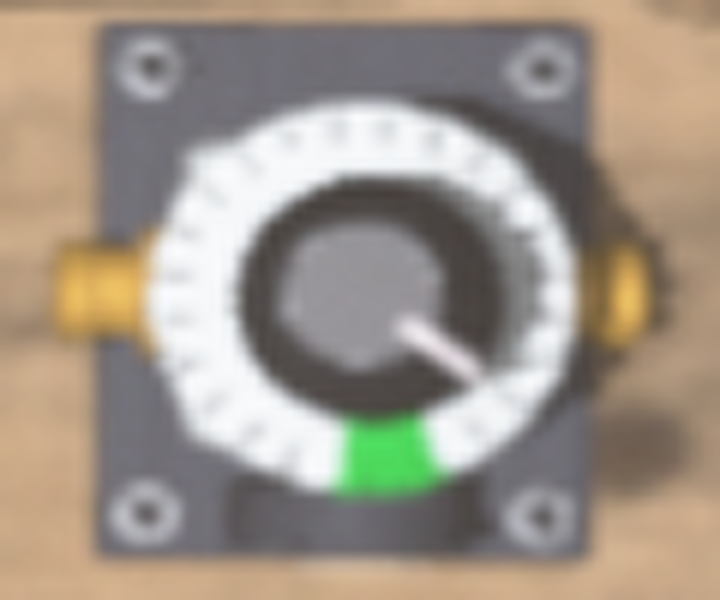

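The crop shows the green band's centre at about (388,462) and the ring's centre at about (364,296). The pointer runs from (400,325) to (480,378), so it has to turn clockwise by roughly 0.85 rad. Next I'll work these out in world coordinates.

Run:
```python
from h import *
d=np.load('pics/top0.npz')
P=lambda x,y,z: ray(d,315+(x+.5)/12-.5,230+(y+.5)/600*55-.5,z)[:2]
s=[P(148,68,8),P(543,70,8),P(540,520,8),P(145,513,8)]
c=np.mean(s,0);print('screws',np.round(s),'centre',c)
ang=lambda v:np.arctan2(v[1],v[0])
print('plate yaw', ang(s[0]+s[1]-s[2]-s[3]), ang(s[0]+s[3]-s[1]-s[2])-np.pi/2)
r=np.mean([P(150,296,82),P(578,296,82),P(364,100,82),P(364,494,82)],0);print('ring',r, np.hypot(*(P(150,296,82)-P(578,296,82))))
print('green yaw',ang(-(P(388,462,82)-r)),ang(-(P(388,462,82)-c)))
a,b=P(400,325,118),P(480,378,118);print('ptr',a,b,'yaw line',ang(a-b),'yaw from c',ang(c-b), 'top disc',P(362,295,118), 'tip rad',np.hypot(*(b-c)))
for p in [(272,284),(272,350)]: print('vice',ray(d,*p,200).round())
d=np.load('pics/scene0.npz');print('knob top scene',ray(d,307,216,118))
```

```text
screws [[606. -12.]
 [604. -79.]
 [521. -76.]
 [524. -10.]] centre [563.41044065 -44.1519179 ]
plate yaw -0.030167086205513546 -0.03500924967621222
ring [563.82907042 -44.60194249] 66.20190928952616
green yaw 0.10679989122829567 0.1244443012300862
ptr [559.66317713 -48.40388191] [550.79898899 -60.03092587] yaw line 0.9194210329757652 yaw from c 0.899588723348222 top disc [564.65692861 -42.89631176] tip rad 20.277860026708243
vice [525.  77. 200.]
vice [420.  79. 200.]
knob top scene [559.239976   -49.18692066 118.        ]
```

Request:
step_arm --targets '[[[0,0,0.6,0,0,0,1],[0.2,-0.4,0.8,0,0,-0.8,1],[0.5,-1,0.4,0,0,-0.8,1],[0.5,-1,0,0,0,-0.8,1],[0.5,-1,0,0,0,-0.8,1]]]'

```text
t: 0.72
ee_pos: [301.3, 414.9, 494.8]
orientation: [0.894, 3.011, 0.0]
ft_force: [0.2, 0.2, -0.4]
width: 87.6
grasp_force: 0.0
```

Request:
step_arm --targets '[[[0.5,-0.9,0,0,0,-0.9,1],[0.5,-0.9,0,0,0,-0.9,1],[0.5,-0.9,0,0,0,-0.9,1],[0.5,-0.9,0,0,0,-0.9,1],[0.5,-0.9,0,0,0,-0.9,1]]]'

```text
t: 1.35
ee_pos: [426.3, 189.9, 494.6]
orientation: [-1.356, -2.834, 0.0]
ft_force: [1.0, -0.3, 0.1]
width: 87.8
grasp_force: 0.0
```

Request:
step_arm --targets '[[[0.5,-0.9,0,0,0,-0.9,1],[0.5,-0.9,0,0,0,-0.9,1],[0.5,-0.9,0,0,0,0,1],[0.5,-0.9,-0.3,0,0,0,1],[0.3,-0.5,-0.6,0,0,0,1]]]'

```text
t: 1.98
ee_pos: [542.0, -15.7, 450.0]
orientation: [1.529, 2.741, 0.002]
ft_force: [0.9, -0.4, -0.7]
width: 87.7
grasp_force: 0.0
```

Request:
step_arm --targets '[[[0,0,-0.9,0,0,0,1],[0,0,-0.5,0,0,0,1],[0,0,0,0,0,0,1],[0,0,0,0,0,0,1],[0,0,0,0,0,0,1]]]'

```text
t: 2.6
ee_pos: [541.4, -13.4, 381.1]
orientation: [1.527, 2.743, 0.002]
ft_force: [0.1, -0.5, 0.7]
width: 87.9
grasp_force: 0.0
```

Run:
```python
from h import *
from scipy.spatial.transform import Rotation as R
o=readout.get_obs();print(o['ee_pos'],np.degrees(np.arctan2(*R.from_rotvec(o['orientation']).as_matrix()[1::-1,1])),R.from_rotvec(o['orientation']).as_matrix()[:,2],o['qpos'],o['ft_force'],o['moment'])
snap('scene','s1')
```

```text
[541.3653144  -13.3717388  381.09641691] 31.801322095456957 [ 2.45799722e-03 -9.82321032e-05 -9.99996974e-01] [-4.66754387e-02  3.31230670e-01  1.83506628e+00  2.00382554e-05
  9.72835794e-01 -6.01723072e-01] [ 0.14773841 -0.51497395  0.69982985] [-0.05698882  0.08408703  0.00684721]
```

View pics/s1.png

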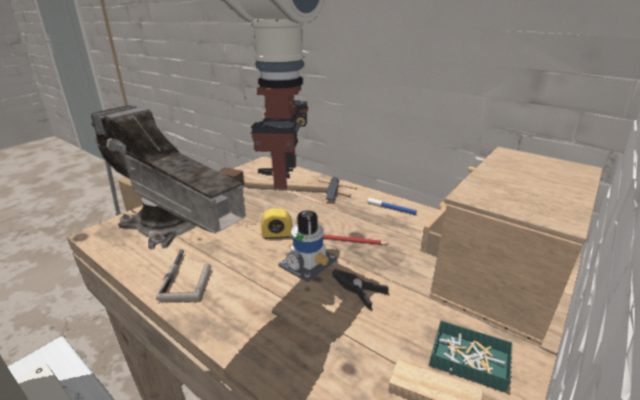

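The scene view shows the gripper clear above and behind the knob, which is at about (307,222). It still needs +22 mm in x and -31 mm in y, and then 112 mm down.

Request:
step_arm --targets '[[[0.22,-0.31,0,0,0,0,1],[0.22,-0.31,-0.2,0,0,0,1],[0,0,-0.6,0,0,0,1],[0,0,-0.4,0,0,0,1],[0,0,0,0,0,0,1]]]'

```text
t: 3.28
ee_pos: [562.8, -45.5, 317.7]
orientation: [-1.528, -2.741, 0.002]
ft_force: [-0.0, 0.9, 0.1]
width: 87.7
grasp_force: 0.0
```

Run:
```python
from h import *
print(readout.get_obs()['ee_pos']);a=snap('scene','s2')['pixels'];b=snap('top','t2')['pixels']
f=lambda x:cv2.resize(x,(400,400),interpolation=cv2.INTER_CUBIC)
cv2.imwrite('pics/c2.png',np.hstack([f(a[130:290,230:390]),f(b[200:300,295:395])])[:,:,::-1])
```

```text
[562.80394722 -45.48362192 317.65434293]
```

View pics/c2.png

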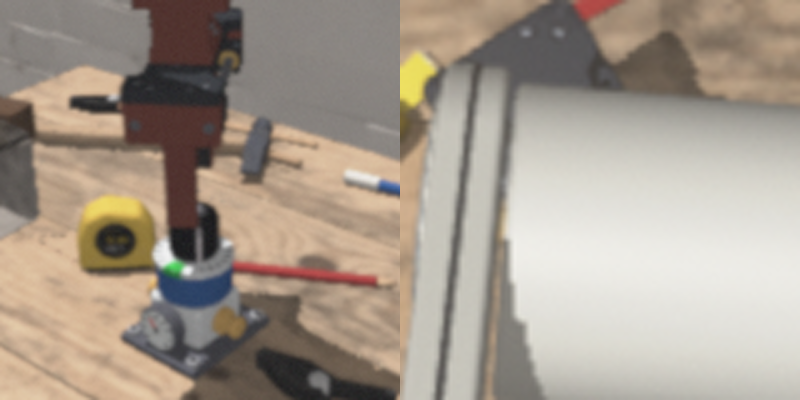

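The near finger tip, at about (190,240) in the left half, comes down beside the knob as planned. The grip is centred to within about 2 mm, so I'll go down and close.

Request:
step_arm --targets '[[[0.02,0.02,-0.4,0,0,0,1],[0,0,-0.4,0,0,0,1],[0,0,-0.17,0,0,0,1],[0,0,0,0,0,0,1],[0,0,0,0,0,0,1]]]'

```text
t: 4.0
ee_pos: [564.4, -43.6, 272.0]
orientation: [1.528, 2.744, 0.001]
ft_force: [-0.1, 0.2, 0.2]
width: 87.6
grasp_force: 0.0
```

Request:
step_arm --targets '[[[0,0,0,0,0,0,0.6],[0,0,0,0,0,0,0.5],[0,0,0,0,0,0,0.47],[0,0,0,0,0,0,0.47],[0,0,0,0,0,0,0.47]]]'

```text
t: 4.62
ee_pos: [563.9, -43.5, 271.2]
orientation: [1.528, 2.745, -0.0]
ft_force: [0.5, 0.2, -0.4]
width: 42.7
grasp_force: 0.0
```

Request:
step_arm --targets '[[[0,0,-0.03,0,0,0,0.47],[0,0,0,0,0,0,0.45],[0,0,0,0,0,0,0.43],[0,0,0,0,0,0,0.4],[0,0,0,0,0,0,0.4]]]'

```text
t: 5.25
ee_pos: [563.8, -43.6, 269.5]
orientation: [-1.528, -2.744, 0.0]
ft_force: [-0.3, -1.4, -1.8]
width: 39.5
grasp_force: 30.0
```

Request:
step_arm --targets '[[[0,0,0,0,0,-0.5,0],[0,0,0,0,0,-0.7,0],[0,0,0,0,0,-0.8,0],[0,0,0,0,0,-0.8,0],[0,0,0,0,0,-0.7,0]]]'

```text
t: 5.88
ee_pos: [564.0, -43.4, 269.6]
orientation: [1.855, 2.535, 0.0]
ft_force: [-0.2, -1.4, -2.2]
width: 39.3
grasp_force: 30.0
```

```bash
cat > o.py <<'E'
from h import *
from scipy.spatial.transform import Rotation as R
o=readout.get_obs();print(o['t'],o['ee_pos'].round(2),'yaw',np.degrees(np.arctan2(*R.from_rotvec(o['orientation']).as_matrix()[1::-1,1])).round(2),o['ft_force'].round(2),o['moment'].round(3),o['width'],o['grasp_force'])
E
python3 - <<'E'
import o
a=o.snap('scene','s3')['pixels']
import cv2
cv2.imwrite('pics/c3.png',cv2.resize(a[190:270,260:350,::-1],(675,600),interpolation=cv2.INTER_CUBIC))
E
```

```text
5.875 [563.96 -43.45 269.57] yaw 17.61 [-0.2  -1.39 -2.16] [-0.151 -0.051  0.034] 39.31195700557214 29.998796582221985
```

View pics/c3.png

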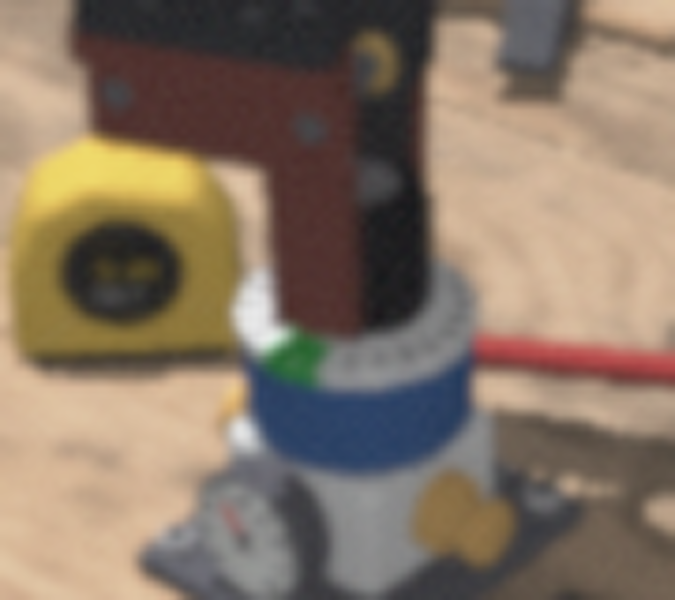

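The crop shows the fingers on the knob just above the ring, with the green band at (295,357). The tape is untouched and the grip holds. I'll turn on to just before the band.

Request:
step_arm --targets '[[[0,0,0,0,0,-0.7,0],[0,0,0,0,0,-0.8,0],[0,0,0,0,0,-0.8,0],[0,0,0,0,0,-0.6,0],[0,0,0,0,0,-0.4,0]]]'

```text
t: 6.55
ee_pos: [564.2, -43.4, 269.7]
orientation: [2.132, 2.307, 0.001]
ft_force: [0.4, 0.6, -4.4]
width: 39.8
grasp_force: 30.0
```

Request:
step_arm --targets '[[[0,0,0,0,0,0,0],[0,0,0.01,0,0,0,0],[0,0,0.01,0,0,0,0],[0,0,0,0,0,0,0],[0,0,0,0,0,0,0]]]'

```text
t: 7.18
ee_pos: [564.1, -43.5, 270.8]
orientation: [2.131, 2.308, 0.001]
ft_force: [2.8, 1.5, -4.1]
width: 39.4
grasp_force: 30.0
```

```bash
python3 o.py
```

```text
7.175 [564.13 -43.46 270.78] yaw 4.58 [ 2.82  1.51 -4.13] [ 0.215 -0.48  -0.068] 39.387375793428475 29.999349117279053
```

Request:
step_arm --targets '[[[0,0,0.01,0,0,0,0],[0,0,0.01,0,0,0,0],[0,0,0.01,0,0,0,0],[0,0,0,0,0,0,0],[0,0,0,0,0,0,0]]]'

```text
t: 7.8
ee_pos: [564.1, -43.5, 272.2]
orientation: [2.131, 2.308, 0.001]
ft_force: [5.3, 1.4, -6.7]
width: 39.8
grasp_force: 30.0
```

```bash
python3 o.py
```

```text
7.8 [564.08 -43.47 272.2 ] yaw 4.58 [ 5.35  1.43 -6.68] [ 0.306 -0.998  0.001] 39.78732508199712 29.998781383037567
```

Request:
step_arm --targets '[[[0,0,0.015,0,0,0,0],[0,0,0,0,0,-0.2,0],[0,0,0,0,0,-0.2,0],[0,0,0,0,0,-0.2,0],[0,0,0,0,0,-0.2,0]]]'

```text
t: 8.43
ee_pos: [564.1, -43.5, 272.9]
orientation: [2.194, 2.248, 0.001]
ft_force: [5.1, 2.5, -7.3]
width: 39.8
grasp_force: 30.0
```

```bash
python3 o.py
```

```text
8.425 [564.14 -43.46 272.89] yaw 1.38 [ 5.14  2.52 -7.26] [ 0.29  -0.983  0.054] 39.7724697652312 29.998506903648376
```

Request:
step_arm --targets '[[[0,0,0,0,0,-0.2,0],[0,0,0,0,0,-0.2,0],[0,0,0,0,0,-0.2,0],[0,0,0,0,0,-0.2,0],[0,0,0,0,0,0,0]]]'

```text
t: 9.05
ee_pos: [564.2, -43.5, 273.2]
orientation: [2.256, 2.185, 0.001]
ft_force: [5.0, 2.1, -3.6]
width: 39.6
grasp_force: 30.0
```

```bash
python3 o.py
```

```text
9.05 [564.18 -43.45 273.25] yaw -1.83 [ 4.98  2.1  -3.65] [ 0.312 -0.823  0.036] 39.584188048096486 29.99953866004944
```

The pull has dropped from 7.3 N to 3.6 N, so it has probably given. I'll stop turning and test it with a small lift.

Request:
step_arm --targets '[[[0,0,0.01,0,0,0,0],[0,0,0.01,0,0,0,0],[0,0,0.01,0,0,0,0],[0,0,0,0,0,0,0],[0,0,0,0,0,0,0]]]'

```text
t: 9.68
ee_pos: [564.2, -43.5, 274.8]
orientation: [2.256, 2.185, 0.001]
ft_force: [4.2, 2.8, -2.6]
width: 39.6
grasp_force: 30.0
```

```bash
python3 o.py
```

```text
9.675 [564.18 -43.47 274.8 ] yaw -1.83 [ 4.22  2.83 -2.57] [ 0.335 -0.75   0.071] 39.58920703806164 29.999645054340363
```

The force stays low, so the pin is in the notch. I'll draw the knob up about 6 mm more, gently.

Request:
step_arm --targets '[[[0,0,0.02,0,0,0,0],[0,0,0.03,0,0,0,0],[0,0,0.03,0,0,0,0],[0,0,0.02,0,0,0,0],[0,0,0.01,0,0,0,0]]]'

```text
t: 10.3
ee_pos: [564.2, -43.5, 280.2]
orientation: [2.256, 2.185, 0.001]
ft_force: [5.1, 2.0, -2.4]
width: 39.5
grasp_force: 30.0
```

```bash
python3 o.py
```

```text
10.3 [564.17 -43.48 280.25] yaw -1.83 [ 5.06  1.99 -2.43] [ 0.323 -0.876 -0.002] 39.52514288926249 29.999493062496185
```

Request:
step_arm --targets '[[[0,0,0.008,0,0,0,0],[0,0,0.008,0,0,0,0],[0,0,0.004,0,0,0,0],[0,0,0,0,0,0,0],[0,0,0,0,0,0,0]]]'

```text
t: 10.92
ee_pos: [564.2, -43.5, 281.2]
orientation: [2.256, 2.185, 0.001]
ft_force: [5.3, 2.5, -1.8]
width: 39.4
grasp_force: 30.0
```

```bash
python3 o.py
```

```text
10.925 [564.16 -43.49 281.23] yaw -1.83 [ 5.31  2.45 -1.82] [ 0.347 -0.812  0.008] 39.44248258354983 29.999574422836304
```

Request:
step_arm --targets '[[[0,0,0.008,0,0,0,0],[0,0,0.008,0,0,0,0],[0,0,0,0,0,0,0],[0,0,0,0,0,0,0],[0,0,0,0,0,0,0]]]'

```text
t: 11.55
ee_pos: [564.2, -43.5, 281.5]
orientation: [2.256, 2.185, 0.001]
ft_force: [7.0, 1.0, -7.7]
width: 39.8
grasp_force: 30.0
```

```bash
python3 o.py
```

```text
11.55 [564.15 -43.5  281.55] yaw -1.83 [ 7.03  0.99 -7.71] [ 0.262 -1.162 -0.006] 39.800423136061085 29.998447000980377
```

At 281.55 mm the force rises, which is the 12 mm stop. I'll let go and rise.

Request:
step_arm --targets '[[[0,0,0,0,0,0,0.6],[0,0,0,0,0,0,0.8],[0,0,0,0,0,0,1],[0,0,0,0,0,0,1],[0,0,0,0,0,0,1]]]'

```text
t: 12.18
ee_pos: [563.9, -43.5, 281.7]
orientation: [-2.256, -2.186, 0.0]
ft_force: [-0.3, 0.2, -0.7]
width: 86.1
grasp_force: 0.0
```

Request:
step_arm --targets '[[[0,0,0.4,0,0,0,1],[0,0,0.8,0,0,0,1],[0,0,0.8,0,0,0,1],[0,0,0.6,0,0,0,1],[0,0,0,0,0,0,1]]]'

```text
t: 12.8
ee_pos: [564.5, -43.5, 414.1]
orientation: [2.254, 2.183, 0.005]
ft_force: [0.1, 1.3, -0.8]
width: 87.5
grasp_force: 0.0
```

Run:
```python
import o,cv2
a=o.snap('scene','s4')['pixels']
cv2.imwrite('pics/c4.png',cv2.resize(a[190:270,260:350,::-1],(675,600),interpolation=cv2.INTER_CUBIC))
```

```text
12.8 [564.49 -43.55 414.11] yaw -1.81 [ 0.08  1.31 -0.78] [-0.076  0.056  0.039] 87.5128381178607 0.0
```

View pics/c4.png

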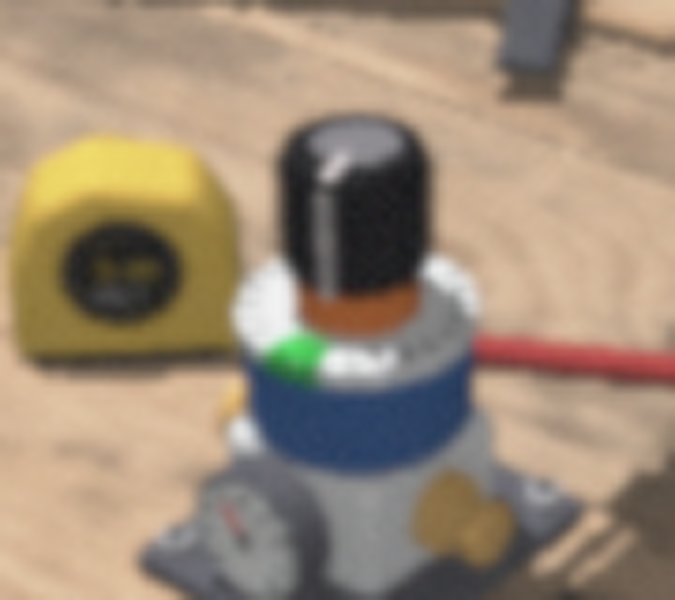

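The knob stands out with its orange collar showing. The pointer, at about (325,235), lines up with the near edge of the green band at (297,357). The arm is clear of everything.

```bash
python3 -c "
from h import *
print(ctrl.close_job())"
```

```text
the job is handed in; nothing more can be done
None
```

I turned the knob into the green band, felt the notch give, drew the knob up the full 12 mm where it stays locked, let go and handed the job in; the verdict was not shown, and the pointer sits near the band's edge, about 0.2 rad before its middle.

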